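# Set the seam guide by the drag of a feeler blade

## Robot

A 6-joint arm with a two-finger parallel gripper is mounted at the origin on the work surface. World frame = base frame: x ahead of the robot, y to its left, z up, the work surface at z = 0. Lengths are in m, angles in rad, forces in N, time in s.
With the tool pointing down it reaches from about 0.225 to 0.875 m from the base axis. Payload 3.4 kg.
Tool frame: the origin (TCP) lies between the finger pads; the fingertips stand 8 mm ahead of it and the grasp point (between the pads) lies 11 mm behind it; z points along the fingers, y is the line along which they close (so a half turn about z gives the same grasp; the last joint's range is limited). The gripper opens to 85 mm and grips with 20 to 120 N. Pads are 22 mm wide; open, the fingers measure 114 mm over their backs; the gripper's body (76 mm by 85 mm) begins 54 mm behind the grasp point. The pads swing forward as they close: fully open they stand 13 mm farther back than shut.
Start: joints at [1.052, 0.276, 1.505, -0, 1.361, -0.121], TCP at [0.223, 0.53, 0.239] pointing down, gripper open.
Joint ranges: [-2.89, 2.89], [-0.75, 2.08], [0.22, 2.7], [-1.18, 4.32], [0.11, 2.71], [-2.7, 2.7]. Speed limits (rad/s): [2.57, 2.57, 3.14, 3.14, 3.14, 3.14].

## Interface

Orientations are given as a unit quaternion [w, x, y, z].
In Python, from rig import manip, optics, finder gives the robot as it stands.
- The arm moves only by the tool servo_tool, never from a script. Its argument "increments" is a list of rows, each a list of 7 numbers: the shift along the tool's x, y, z in cm, then the turn, a rotation vector about the tool's x, y, z in degrees, then the closure, from -1 (fully open) to 1 (shut). In form: [[x, y, z, rx, ry, rz, gripper], ...]. A call has exactly 5 rows; each row shifts and turns the commanded pose from where the row before left it, along the tool's axes as they then stand; what a row does not reach is not made up. A row lasts 1/10 s, in which the tool goes at most 50 mm and 8.59 degrees, less where a joint would pass 70% of its speed; a pose out of reach is approached as far as the arm can. A call is refused whole if a number of a shift passes 5 or a number of a turn 8.59, either way. A call with a gripper value outside its range is refused whole. The fingers move at their own pace and stop on an object; "squeeze" is the grip in N (left out, the last holds). Time passes only in rows, so rows that do not move let the fingers close, or fill a call up. It gives the time, the measured TCP pose, the force, the opening and the grip force at its end, in the units of the state.
- manip.get_state(): the state, without advancing time (a new reading comes with each control period).
- optics.get_image(name): name is "scene" or "top" or "wrist"; returns the picture (400x640x3 uint8, red, green, blue); there is no depth.
- optics.get_calibration(name): a dict with "fov_y" (degrees; the focal length in pixels is half the picture's height over the tangent of half this angle, whatever the lens; pixels are square), "cx", "cy" (the principal point, pixels), "world_to_cam" (4x4, takes a point from world to camera coordinates). Camera axes: x right, y down, z forward; pixel columns grow to the right and rows downward; lengths in m; the calibration is good to about 2 mm. A picture is of the moment at which its call begins: read the wrist's pose just before it. get_calibration takes no time and is no camera call; for the wrist camera it gives the pose at the moment of the call.
- manip.sign_off(): hands the job in; it is judged then, once.
Trained networks look in the newest picture that a camera, given by its name, has taken for a name from the list of things; names that differ only in an ending like _2 or _b are one class to them, and where a whole thing is asked for, a point or a joint stands for the part that bears it (a point fixed in the world has none). Each returns a list of dicts, best first, with "p" (0 to 1); they miss things now and then, are a little off and sometimes report something else, mostly with a low value. They report only what shows in the picture. A call takes as long as a camera call. They do not tell look-alikes from the thing itself.
- finder.silhouettes(label, camera): "region" (400x640 bool, what is visible of it) and "box" ([centre column, centre row, width, height] in pixels, round what is visible of it).
- finder.tip_of(label, camera): "at" ([column, row] in pixels: a listed point, or the origin of a listed thing).
The state is a dict: "clock": time; "qpos": joint angles; "qd": joint speeds; "effort": joint torques, N m; "position": TCP position; "ee_rot": TCP orientation; "contact_force": force on the tool from outside, world axes, zero at the start; "moment": the same for the moment, N m; "width": finger opening in m; "gripper_force": force on a finger pad.
Only numpy, scipy, OpenCV 4.12 (cv2) and the standard library are available. Lean on these libraries where they do the work, as an engineer would, in place of code of your own. Each camera call takes 0.05 s, during which the arm holds its last target. There are 200 camera calls.

## Task

With the seam guide still standing open, slide the orange-handled feeler blade fully into the gap between the iron anvil and the brass guide foot, let go of it, and gently push the guide down by its black knob until it nips the blade so that, pulled by its handle, the blade slides with a light drag of about 5 newtons. Then draw the blade out against that drag and lay it flat back on its cork mat, leaving the guide as set. Do not handle the guide unless the blade is under it, do not crush the blade (never more than about 15 newtons of nip), and leave the other things on the bench where they are.

Things in the scene. Friction and masses are not known exactly. Their poses are not given: they have to be found in the camera images.
- stand: green C-shaped frame of the guide press, fixed; origin on the bench straight below the foot's axis; x is the way the blade slides in, y towards the column, z up. Column 32 by 25 mm, centred at y +57 mm; overhanging arm 36 mm wide in x, y -19 to +71 mm, z 98 to 122 mm; base plate 10 mm thick, x -115 to +45, y -35 to +75 mm
- gap (a point): point on the foot's axis, 48 mm above the bench, same axes as the stand; mean height of the anvil's top. The dark iron anvil block, fixed, spans x -110 to +40 mm and y -30 to +30 mm from here; its flat level top really stands 46 to 50 mm above the bench, set differently each time and not measured
- guide: seam guide: black knob 30 mm across, 22 mm high, on a 12 mm stem sliding up and down through the arm, brass foot below. Origin: centre of the knob's flat top, 170 to 175 mm above the bench at the start, can go down to 147 mm. Stays where left: 11 N of rubbing holds it; its weight (2.7 to 5.5 N, unknown) helps downwards, so 5 to 8.5 N on the knob pushes it down while the foot is free
- guide_foot (a point): mean place of the foot's underside, 109.5 mm below the knob's top, moving with the knob. The brass thimble-shaped foot, flat-bottomed, 19 mm wide, is really up to 5 mm higher or lower (screwed in differently each time, not measured); a stiff spring lets it give up to 6 mm, about 6 N per mm. At the start the gap is always at least 2 mm more than the blade's thickness, at most 25 mm
- blade: feeler blade: orange handle 50 mm long (x), 14 wide (y), 22 high; from its front a flat steel blade 85 long, 20 wide, 4 mm thick, flush with the handle's underside; 120 g. Origin: centre of the handle's underside, x towards the tip. Steel rubs on iron and on brass with a coefficient of 0.5 to 0.7 on each face. Fully in: tip 25 mm or more past the foot's axis (at 35 mm the whole handle lies on the anvil)
- blade_tip (a point): middle of the blade's tip, 110 mm ahead of the handle's centre, half way up its thickness
- blade_mid (a point): middle of the whole feeler's length on its underside, 42.5 mm ahead of the handle's centre
- pad: fixed cork mat 190 mm (x) by 75 mm (y), 6 mm thick, on which the blade lies at the start; origin at the centre of its underside
- ball: half-finished maroon ball, 72 mm across with a small flat underneath; bystander; origin in the middle of its underside
- core1: black rubber quilt core, round, 56 mm across; bystander; origin in the middle of its underside
- core2: second black rubber quilt core, round, 56 mm across; bystander; origin in the middle of its underside
- thimble: loose brass thimble, 24 mm wide, 27 mm high; bystander; origin in the middle of its underside
- spool: cream thread spool, 44 mm wide, 52 mm high; bystander; origin in the middle of its underside
- waxtin: round aluminium wax tin, 68 mm wide, 35 mm high; bystander; origin in the middle of its underside
- mallet: hammer, about 240 mm long, lying flat; bystander
There are look-alikes about, which are no part of the job. There is more than one size of the stand; the job needs the smaller. What is shaped like the blade but pink is not meant.

How it is judged:
On the way, in this order (a step that is already met when the one before it is completed fails the run):
1. the blade lies fully in the gap (tip 25 mm or more past the foot's axis, within 10 mm sideways) with the guide not yet on it (x of blade_tip in the frame of stand above 0.025 m and y of blade_tip in the frame of stand between -0.01 and 0.01 m and z of blade_tip in the frame of stand below 0.06 m and contact force between blade and guide below 1 N), for 0.2 s.
2. with the fingers off both, the guide nips the blade with 2 to 9 N (contact force between blade and guide between 2 and 9 N and x of blade_tip in the frame of stand above 0.02 m and contact force between the fingers and guide below 0.1 N and contact force between the fingers and blade below 0.1 N), for 0.3 s.
3. the blade is drawn by its handle under that nip (2 to 9 N) until its tip is between 20 mm past and 5 mm short of the foot's axis (contact force between blade and guide between 2 and 9 N and x of blade_tip in the frame of stand between -0.005 and 0.02 m and contact force between the fingers and blade above 1 N), for 0.04 s.
At the end, for the whole second after the job is handed in: the blade lies flat and still on the cork mat (middle of its length within 60 mm of the mat's centre, tilt under 0.1 rad, underside on the cork), and the guide stands lowered as set (knob top under 169.5 mm above the bench) (horizontal distance between blade_mid and pad below 0.06 m and z of blade_mid in the frame of pad between 0.003 and 0.012 m and angle between blade's own z axis and vertical below 0.1 rad and linear speed of blade below 0.02 m/s and z of guide in the frame of stand below 0.1695 m); the robot touches nothing.
It fails at once if the guide and blade press on each other with more than 18 N (contact force between blade and guide above 18 N).
It fails at once if the guide is handled (over 2 N) while the blade is not under it (tip more than 20 mm short of the foot's axis) (contact force between the fingers and guide above 2 N and x of blade_tip in the frame of stand below -0.02 m).
It fails at once if another thing on the bench is moved more than 30 mm (distance of any of ball, core1, core2, thimble, spool, waxtin, mallet from where it was at the start of the episode above 0.03 m).
It also fails if it takes over 66 s, if anything falls off the work surface, if the arm or the gripper's body presses on something with over 40 N, if the wrist force passes 120 N, or if a joint passes its speed limit or range.

## Working session

There is one attempt and no reset: what is moved stays moved. The work goes in short steps, Python scripts to look and compute and a tool call to move; the robot and the scene stay as the last step left them, time stands still between calls to the robot, and variables do not carry over. Pictures are saved under pics/ and viewed, at most 10 in all, crops included, and the job is handed in when it is done.

Besides the shell and the picture viewer there is one more tool, called after "Call:" by a JSON object that holds its "api" and its "payload", one argument or row to a line. servo_tool: Moves the arm, as the interface text tells. Its arguments: {"type":"object","properties":{"increments":{"type":"array","items":{"type":"array","items":{"type":"number"}}},"squeeze":{"type":"number"}},"required":["increments"]}

```bash
mkdir -p pics
cat > h.py <<'E'
import numpy as np, cv2
from rig import manip, optics, finder
from scipy.spatial.transform import Rotation as R
def K(c):
    f=200/np.tan(np.radians(c["fov_y"])/2); return f,c["cx"],c["cy"]
def ray(c,uv):
    f,cx,cy=K(c); T=np.array(c["world_to_cam"]); 
    d=T[:3,:3].T@np.array([(uv[0]-cx)/f,(uv[1]-cy)/f,1]); o=-T[:3,:3].T@T[:3,3]; return o,d
def at_z(c,uv,z):
    o,d=ray(c,uv); return o+d*(z-o[2])/d[2]
def proj(c,p):
    f,cx,cy=K(c); T=np.array(c["world_to_cam"]); q=T[:3,:3]@np.array(p)+T[:3,3]; return np.array([f*q[0]/q[2]+cx,f*q[1]/q[2]+cy])
def snap(n,name=None):
    im=optics.get_image(n)
    if name: cv2.imwrite("pics/"+name,im[:,:,::-1])
    return im,optics.get_calibration(n)
E
python3 - <<'E'
from h import *
a,ca=snap("top","top0.png"); b,cb=snap("scene","scene0.png")
cv2.imwrite("pics/both0.png",cv2.resize(np.vstack([a,b])[:,:,::-1],(480,600)))
for n in ["top","scene"]:
  for l in ["stand","guide","blade","blade_tip","pad","gap","guide_foot"]:
    for d in finder.tip_of(l,n)[:3]: print(n,l,np.round(d["at"],1),round(d["p"],2))
print(manip.get_state()["clock"],ca["fov_y"],ca["world_to_cam"],cb["world_to_cam"])
E
```

```text
top stand [306.5 163.7] 0.72
top stand [409.1 284.7] 0.6
top guide [420.6 283.5] 0.75
top guide [303.3 143.2] 0.63
top blade [322.7 225.7] 0.52
top blade [381.4 212.5] 0.5
top blade [388.5 180.7] 0.46
top blade_tip [352.3 213.5] 0.77
top blade_tip [175.2 241.9] 0.63
top blade_tip [390.2 183.5] 0.46
top pad [381.8 200.2] 0.85
top gap [408.  282.4] 0.6
top gap [301.8 153.9] 0.56
scene stand [295.6 265.1] 0.85
scene stand [334.1 138.1] 0.7
scene stand [298.7 262.6] 0.24
scene guide [291.  234.7] 0.64
scene guide [344.8  88.1] 0.46
scene blade [295.4 181.4] 0.78
scene blade [340.4 216.1] 0.66
scene blade_tip [265.9 190.7] 0.69
scene blade_tip [311.  201.7] 0.56
scene pad [279.9 186.9] 0.8
scene gap [338.9 126.7] 0.73
scene gap [297.  259.3] 0.65
scene guide_foot [292.2 257.5] 0.59
0.8 46.8898947881729 [[ 0.07542862 -0.99714974  0.0017065  -0.03999021]
 [-0.97522351 -0.07412673 -0.20843306  0.51149986]
 [ 0.20796547  0.0140576  -0.97803515  1.43000107]
 [ 0.          0.          0.          1.        ]] [[-0.84097628  0.54096264  0.01087713  0.43592817]
 [ 0.42326587  0.67026271 -0.60958502 -0.12068791]
 [-0.33705326 -0.50804263 -0.79264607  1.33955062]
 [ 0.          0.          0.          1.        ]]
```

View pics/top0.png

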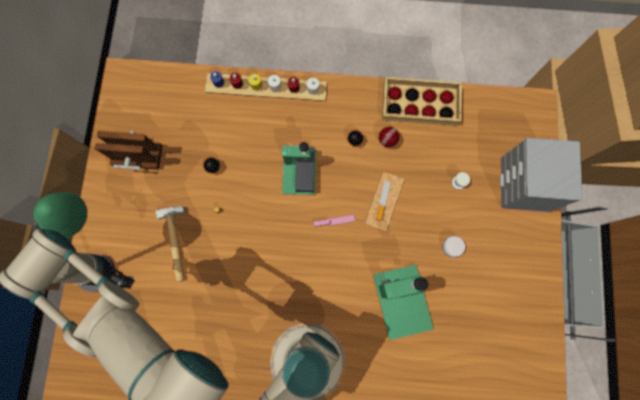

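View pics/scene0.png

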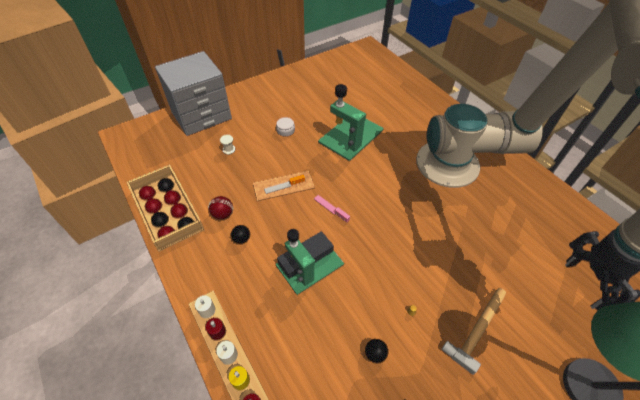

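The top view shows the small green stand with its dark anvil at about (300,168) and the big look-alike at (405,300). The orange-handled blade is on its mat at (384,200) with its tip pointing up-image, and the pink decoy is at (335,220). The scene view agrees: small stand (308,262), blade (285,185).

Run:
```python
from h import *
a=cv2.imread("pics/top0.png");b=cv2.imread("pics/scene0.png")
A=cv2.resize(a[130:240,270:420],None,fx=5.2,fy=5.2,interpolation=cv2.INTER_CUBIC)
cv2.imwrite("pics/crop1.png",A)
ca=optics.get_calibration("top");cb=optics.get_calibration("scene")
print(at_z(ca,(380,213),.017),at_z(ca,(388,184),.008), at_z(ca,(304,147),.172), at_z(ca,(384,200),.006))
print(at_z(cb,(292,235),.172), at_z(cb,(300,180),.015),at_z(cb,(265,191),.008))
s=manip.get_state(); w=optics.get_calibration("wrist"); T=np.linalg.inv(np.array(w["world_to_cam"]))
Rt=R.from_quat(np.roll(s["ee_rot"],-1)).as_matrix()
print(s["position"],Rt.round(3)); print("cam in tool",Rt.T@(T[:3,3]-s["position"]),(Rt.T@T[:3,:3]).round(3),w["fov_y"])
```

```text
[ 0.47919416 -0.19978911  0.017     ] [ 0.58103668 -0.22273762  0.008     ] [0.63551092 0.05778854 0.172     ] [ 0.52596493 -0.21221828  0.006     ]
[0.6446019  0.06400776 0.172     ] [ 0.47308803 -0.19358993  0.015     ] [ 0.58876734 -0.21897409  0.008     ]
[0.2227653  0.53012519 0.23935884] [[-0.922  0.387  0.   ]
 [ 0.387  0.922  0.   ]
 [-0.     0.    -1.   ]]
cam in tool [ 0.080176    0.00015152 -0.13489944] [[ 0.    -0.949 -0.314]
 [ 1.     0.     0.   ]
 [-0.    -0.314  0.949]] 58.157418185639884
```

View pics/crop1.png

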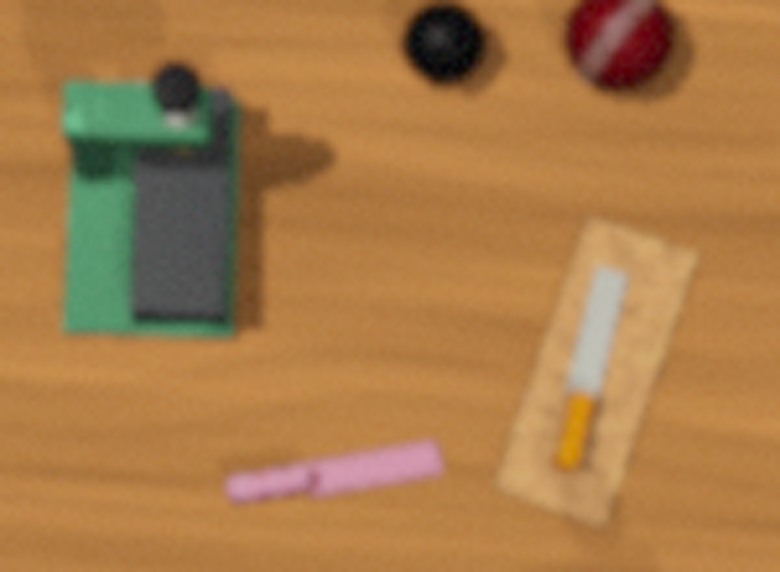

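Call:
{"api": "servo_tool", "payload": {
  "increments": [
    [-2.0, -2.1, 0, 0, 0, 0, -0.5],
    [-3.4, -3.6, 0, 0, 0, 0, -0.5],
    [-3.4, -3.6, 0, 0, 0, 0, -0.5],
    [-3.4, -3.6, 0, 0, 0, 0, -0.5],
    [-3.4, -3.6, 0, 0, 0, 0, -0.5]
  ],
  "squeeze": 30
}}

```text
clock: 1.3
position: [0.303, 0.3159, 0.2395]
ee_rot: [0.0, 0.197, 0.98, 0.0]
contact_force: [0.5, 0.9, 0.2]
width: 0.064
gripper_force: 0.0
```

Call:
{"api": "servo_tool", "payload": {
  "increments": [
    [-3.4, -3.6, 0, 0, 0, 0, -0.5],
    [-3.4, -3.6, 0, 0, 0, 0, -0.5],
    [-3.4, -3.6, 0, 0, 0, 0, -0.5],
    [-3.4, -3.6, 0, 0, 0, 0, -0.5],
    [-3.4, -3.6, 0, 0, 0, 0, -0.5]
  ]
}}

```text
clock: 1.8
position: [0.39, 0.0839, 0.2397]
ee_rot: [0.001, 0.198, 0.98, 0.0]
contact_force: [1.6, 1.2, -0.1]
width: 0.0639
gripper_force: 0.0
```

Call:
{"api": "servo_tool", "payload": {
  "increments": [
    [-3.4, -3.6, 0.5, 0, 0, 0, -0.5],
    [-3.4, -3.6, 0.5, 0, 0, 0, -0.5],
    [-3.4, -3.6, 0.5, 0, 0, 0, -0.5],
    [-3.4, -3.6, 0.5, 0, 0, 0, -0.5],
    [-3.4, -3.6, 0.5, 0, 0, 0, -0.5]
  ]
}}

```text
clock: 2.3
position: [0.4771, -0.1482, 0.2143]
ee_rot: [0.0, 0.198, 0.98, 0.0]
contact_force: [1.0, 0.8, -0.5]
width: 0.0641
gripper_force: 0.0
```

Call:
{"api": "servo_tool", "payload": {
  "increments": [
    [-3.4, -3.6, 0.5, 0, 0, 0, -0.5],
    [-1, -1, 0.5, 0, 0, -2, -0.5],
    [0, 0, 0.5, 0, 0, -4, -0.5],
    [0, 0, 0, 0, 0, -4, -0.5],
    [0, 0, 0, 0, 0, 0, -0.5]
  ]
}}

```text
clock: 2.8
position: [0.4993, -0.2058, 0.1989]
ee_rot: [-0.0, 0.112, 0.994, 0.0]
contact_force: [-0.1, -0.1, -0.2]
width: 0.0644
gripper_force: 0.0
```

```bash
cat > look.py <<'E'
from h import *
import sys
# mean-shift of colour blobs in wrist image
s=manip.get_state(); im,c=snap("wrist",sys.argv[1])
print(s["clock"],np.round(s["position"],4),np.round(R.from_quat(np.roll(s["ee_rot"],-1)).as_matrix(),3).tolist(),s["width"],np.round(s["contact_force"],2))
for l in sys.argv[2:]:
    for d in finder.tip_of(l,"wrist")[:2]: print(l,np.round(d["at"],1),round(d["p"],2))
E
python3 look.py w1.png blade blade_tip blade_mid pad
```

```text
2.8 [ 0.4993 -0.2058  0.1989] [[-0.975, 0.222, -0.001], [0.222, 0.975, 0.0], [0.001, 0.0, -1.0]] 0.06442760289752908 [-0.1  -0.09 -0.2 ]
blade [331.  155.1] 0.77
blade [530.   50.5] 0.74
blade_tip [416.8 112.1] 0.95
blade_tip [333.9 260.5] 0.56
blade_mid [484.5  76.6] 0.83
pad [321.  199.4] 0.55
```

View pics/w1.png

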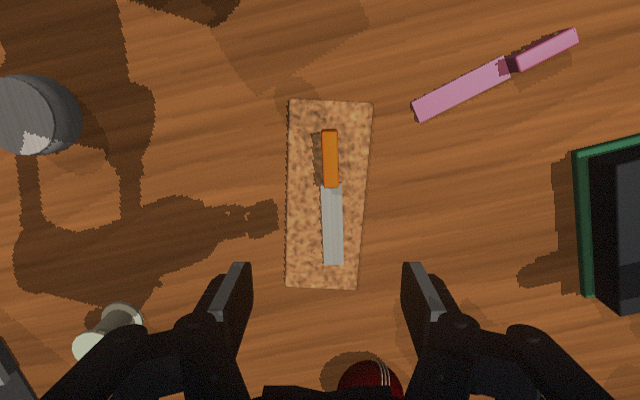

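The wrist view shows the orange handle at columns 322–338, rows 129–187, with the steel tip at about (334,265) pointing away from the robot. The mat spans (288–372, 100–290), and the pink decoy at (500,75) stays clear.

```bash
cat > blade.py <<'E'
from h import *
def orient(im,c,ztop,zb):
    hsv=cv2.cvtColor(im,cv2.COLOR_RGB2HSV)
    m=cv2.inRange(hsv,(8,200,150),(20,255,255))
    m=cv2.morphologyEx(m,cv2.MORPH_OPEN,np.ones((3,3)))
    n,l,st,ce=cv2.connectedComponentsWithStats(m); i=1+np.argmax(st[1:,4])
    ys,xs=np.where(l==i); P=np.array([at_z(c,(u,v),ztop)[:2] for u,v in zip(xs,ys)],dtype=np.float32)
    r=cv2.minAreaRect(P*1000); return st[i],r
E
python3 - <<'E'
from blade import *
im=cv2.imread("pics/w1.png")[:,:,::-1].copy(); c=optics.get_calibration("wrist")
print(orient(im,c,.028,0))
h1=at_z(c,(330,130),.028);h2=at_z(c,(331,187),.028);t=at_z(c,(334,265),.010);b=at_z(c,(332,187),.010)
print(h1,h2,b,t,np.degrees(np.arctan2(*(t-h1)[[1,0]])),np.degrees(np.arctan2(*(t-b)[[1,0]])))
for q in [(290,100),(372,102),(358,289),(286,287)]: print(at_z(c,q,.006))
o,d=ray(c,(330,158));print(o)
E
```

```text
(array([322, 132,  17,  55, 828], dtype=int32), ((483.2533874511719, -198.3448028564453), (13.12274169921875, 47.67959213256836), 79.31951141357422))
[ 0.45856586 -0.19281262  0.028     ] [ 0.50739814 -0.20284781  0.028     ] [ 0.51266445 -0.20284065  0.01      ] [ 0.59290674 -0.21860753  0.01      ] -10.869127037078087 -11.116479617981122
[ 0.42801711 -0.22179882  0.006     ]
[ 0.44567352 -0.1518033   0.006     ]
[ 0.62798894 -0.20056161  0.006     ]
[ 0.60898985 -0.27336302  0.006     ]
[ 0.42128478 -0.18741228  0.33442159]
```

Call:
{"api": "servo_tool", "payload": {
  "increments": [
    [1.7, 0.4, 3, 0, 0, -1.9, -0.5],
    [0, 0, 4, 0, 0, 0, -0.5],
    [0, 0, 4, 0, 0, 0, -0.5],
    [0, 0, 3.5, 0, 0, 0, -0.5],
    [0, 0, 2.2, 0, 0, 0, -0.5]
  ]
}}

```text
clock: 3.55
position: [0.4825, -0.1969, 0.0302]
ee_rot: [-0.001, 0.095, 0.995, 0.001]
contact_force: [-0.1, -0.6, -0.4]
width: 0.0639
gripper_force: 0.0
```

Call:
{"api": "servo_tool", "payload": {
  "increments": [
    [0, 0, 1.0, 0, 0, 0, -0.5],
    [0, 0, 0.5, 0, 0, 0, -0.5],
    [0, 0, 0, 0, 0, 0, 0.4],
    [0, 0, 0, 0, 0, 0, 1],
    [0, 0, 0, 0, 0, 0, 1]
  ]
}}

```text
clock: 4.05
position: [0.4846, -0.1983, 0.0185]
ee_rot: [0.001, 0.095, 0.995, -0.001]
contact_force: [-0.5, 0.0, -0.3]
width: 0.0209
gripper_force: 0.0
```

Call:
{"api": "servo_tool", "payload": {
  "increments": [
    [0, 0, 0, 0, 0, 0, 1],
    [0, 0, 0, 0, 0, 0, 1],
    [0, 0, -1, 0, 0, 0, 1],
    [0, 0, -3, 0, 0, 0, 1],
    [0, 0, -4, 0, 0, 0, 1]
  ]
}}

```text
clock: 4.55
position: [0.4819, -0.1968, 0.0968]
ee_rot: [-0.002, 0.095, 0.995, 0.001]
contact_force: [0.9, -1.4, -1.3]
width: 0.0134
gripper_force: 29.5
```

Call:
{"api": "servo_tool", "payload": {
  "increments": [
    [0.8, 4.1, -2.5, 0, 0, 0, 1],
    [0.8, 4.1, -2.5, 0, 0, 0, 1],
    [0.8, 4.1, -2.5, 0, 0, 0, 1],
    [0.8, 4.1, -2.5, 0, 0, -5.4, 1],
    [0, 0, 0, 0, 0, -5.5, 1]
  ]
}}

```text
clock: 5.05
position: [0.4843, -0.0263, 0.2013]
ee_rot: [0.003, -0.004, 1.0, 0.001]
contact_force: [0.6, -0.9, -1.1]
width: 0.0134
gripper_force: 29.8
```

Call:
{"api": "servo_tool", "payload": {
  "increments": [
    [0, 0, 0, 0, 0, 0, 1],
    [0, 0, 0, 0, 0, 0, 1],
    [0, 0, 0, 0, 0, 0, 1],
    [0, 0, 0, 0, 0, 0, 1],
    [0, 0, 0, 0, 0, 0, 1]
  ]
}}

```text
clock: 5.55
position: [0.4831, -0.0314, 0.1968]
ee_rot: [-0.001, 0.001, 1.0, 0.0]
contact_force: [0.1, -0.9, -1.6]
width: 0.013
gripper_force: 29.7
```

```bash
python3 look.py w2.png stand guide gap blade_tip guide_foot blade
```

```text
5.55 [ 0.4831 -0.0314  0.1968] [[-1.0, 0.002, -0.001], [0.002, 1.0, 0.0], [0.001, 0.0, -1.0]] 0.013007804438116851 [ 0.15 -0.91 -1.56]
guide [324.5 265.3] 0.16
blade_tip [232.8 151.2] 0.86
blade [351.  122.1] 0.81
blade [326.2 266.6] 0.66
```

View pics/w2.png

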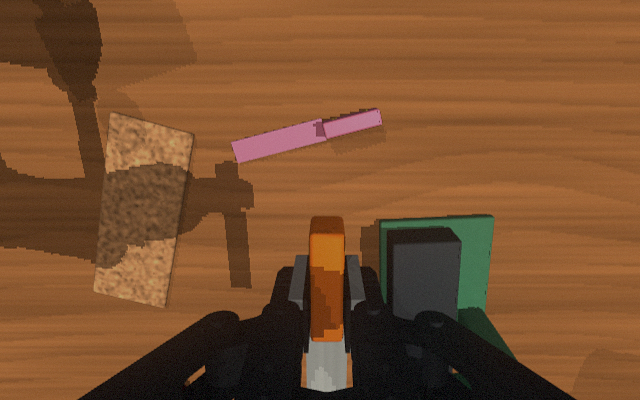

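The held blade shows its handle at columns 310–344. Of the stand, the near base edge runs (379,219)–(493,214) and the anvil's top near edge (389,242)–(461,238). The far parts are hidden by the fingers.

Run:
```python
from h import *
im=cv2.imread("pics/w2.png"); c=optics.get_calibration("wrist")
cv2.imwrite("pics/c2.png",cv2.resize(im[200:340,340:520],None,fx=4.3,fy=4.3,interpolation=cv2.INTER_CUBIC))
f=lambda a,z:at_z(c,a,z)
A,B=f((379,220),.010),f((493,215),.010); C,D=f((389,242),.048),f((461,238),.048); E=f((487,306),.010); F=f((387,316),.048);
for n,p in zip("ABCDEF",(A,B,C,D,E,F)): print(n,p.round(4))
yaw=lambda p,q:np.degrees(np.arctan2(*(q-p)[[1,0]]))
print(yaw(A,B)-90,yaw(C,D)-90,yaw(B,E),yaw(C,F))
a=cv2.imread("pics/top0.png")
ct=optics.get_calibration("top")
# predicted stand points in the top picture for candidates
g,l=optics.get_calibration("top"),None
```

```text
A [0.5277 0.0197 0.01  ]
B [0.5226 0.1283 0.01  ]
C [0.5333 0.0233 0.048 ]
D [0.5296 0.085  0.048 ]
E [0.6237 0.1367 0.01  ]
F [0.6085 0.0255 0.048 ]
2.694720263027264 3.487631283986346 4.772972721353472 1.7120732204371285
```

View pics/c2.png

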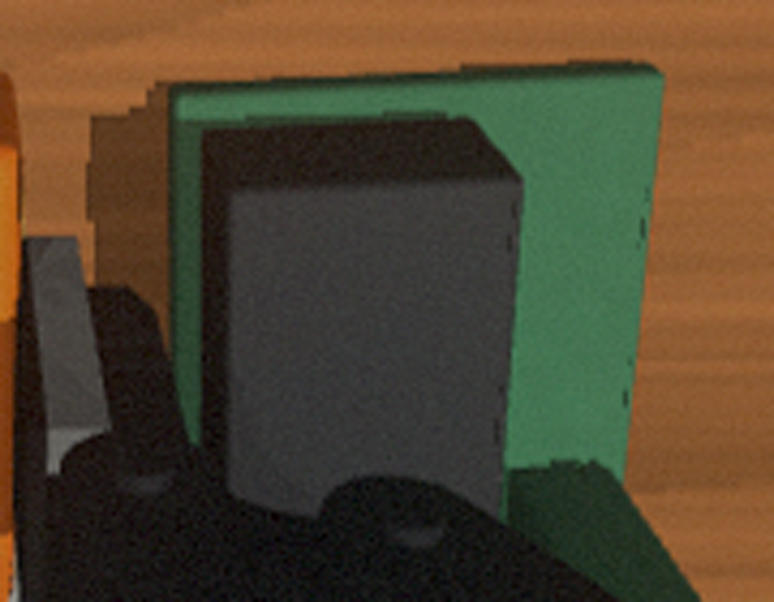

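The crop gives the anvil's top corners at full-image (393.9,244.9) and (461.2,242.3), with its sides running down to (393.5,314) and (456.7,319.8). The base corners are (380.5,221.4) and (494.2,216.7).

Run:
```python
from h import *
from scipy.optimize import least_squares
c=optics.get_calibration("wrist")
pts=[((393.9,244.9),(-.110,-.030,1)),((461.2,242.3),(-.110,.030,1)),((380.5,221.4),(-.115,-.035,0)),((494.2,216.7),(-.115,.075,0))]
lines=[((393.5,314),-.030,1),((456.7,319.8),.030,1),((485.3,309.3),.075,0)]
def tow(p,l,z):
    x,y,t=p; return at_z(c,l,z)[:2]-[x,y]
def res(p):
    x,y,t,h=p; r=[]; Rm=np.array([[np.cos(t),np.sin(t)],[-np.sin(t),np.cos(t)]])
    for uv,(X,Y,k) in pts: r+=list((Rm@(at_z(c,uv,h if k else .010)[:2]-[x,y]))-[X,Y])
    for uv,Y,k in lines: r.append((Rm@(at_z(c,uv,h if k else .010)[:2]-[x,y]))[1]-Y)
    return np.array(r)*1000
s=least_squares(res,[.64,.06,.05,.048]); print(s.x,np.degrees(s.x[2]),res(s.x).round(1))
x,y,t,h=s.x
ct=optics.get_calibration("top");cs=optics.get_calibration("scene")
print("knob pred top",proj(ct,(x,y,.172)),proj(cs,(x,y,.172)))
# knob seen
for n in("top","scene"):
    im=cv2.imread("pics/%s0.png"%n); u,v=map(int,proj(optics.get_calibration(n),(x,y,.165)))
    sub=im[v-14:v+14,u-14:u+14].max(2); ys,xs=np.where(sub<70); print(n,(u,v),xs.mean()+u-14,ys.mean()+v-14,len(xs),xs.min()+u-14,xs.max()+u-14,ys.min()+v-14,ys.max()+v-14)
```

```text
[0.64288416 0.06140955 0.05047693 0.05127831] 2.8921153379574034 [ 0.1  1.1  0.5 -1.5 -0.6  0.6  0.  -0.8  1.3 -0.4 -0.2]
knob pred top [303.00968311 144.59214216] [292.07236071 233.92226865]
top (303, 145) 305.5769230769231 150.76923076923077 104 289 314 143 158
scene (292, 235) 292.47058823529414 236.0924369747899 119 285 305 229 248
```

Call:
{"api": "servo_tool", "payload": {
  "increments": [
    [0, 2.5, 0, 0, 0, 0, 1],
    [0, 4.0, 1.5, 0, 0, 0, 1],
    [0, 2.0, 3, 0, 0, -1.5, 1],
    [0, 0, 4, 0, 0, -1.5, 1],
    [0, 0, 3, 0, 0, 0, 1]
  ]
}}

```text
clock: 6.4
position: [0.4826, 0.0552, 0.0808]
ee_rot: [-0.0, -0.027, 1.0, 0.0]
contact_force: [0.4, 0.1, -1.5]
width: 0.0132
gripper_force: 29.8
```

Call:
{"api": "servo_tool", "payload": {
  "increments": [
    [-1, 0, 0, 0, 0, 0, 1],
    [-1.5, 0, 0, 0, 0, 0, 1],
    [-0.8, 0, 0, 0, 0, 0, 1],
    [0, 0, 0, 0, 0, 0, 1],
    [0, 0, 0, 0, 0, 0, 1]
  ]
}}

```text
clock: 6.9
position: [0.5166, 0.0559, 0.0831]
ee_rot: [0.0, -0.026, 1.0, -0.0]
contact_force: [0.2, -0.2, -1.4]
width: 0.0136
gripper_force: 29.8
```

```bash
cat > st.py <<'E'
from h import *
s=manip.get_state(); M=R.from_quat(np.roll(s["ee_rot"],-1)).as_matrix()
S=np.array([.6429,.0614]); t=.0505; Rm=np.array([[np.cos(t),np.sin(t)],[-np.sin(t),np.cos(t)]])
print(s["clock"],"stand xy",(1000*Rm@(np.array(s["position"][:2])-S)).round(1),"z",round(1000*s["position"][2],2),"yaw",np.degrees(np.arctan2(-M[1,0],-M[0,0])).round(2),"zaxis",M[:,2].round(4),np.round(s["contact_force"],2),np.round(s["moment"],2),s["gripper_force"],s["width"])
E
python3 st.py
```

```text
6.9 stand xy [-126.4    0.9] z 83.13 yaw 3.0 zaxis [ 8.e-04  0.e+00 -1.e+00] [ 0.19 -0.15 -1.41] [0.   0.02 0.04] 29.829714596271515 0.013557306148532315
```

Call:
{"api": "servo_tool", "payload": {
  "increments": [
    [0, -0.09, 1.0, 0, 0, 0, 1],
    [0, 0, 0.6, 0, 0, 0, 1],
    [0, 0, 0.2, 0, 0, 0, 1],
    [0, 0, 0.1, 0, 0, 0, 1],
    [0, 0, 0, 0, 0, 0, 1]
  ]
}}

```text
clock: 7.4
position: [0.5161, 0.0551, 0.0631]
ee_rot: [-0.0, -0.026, 1.0, 0.0]
contact_force: [-0.4, -0.0, -1.3]
width: 0.013
gripper_force: 29.8
```

Call:
{"api": "servo_tool", "payload": {
  "increments": [
    [0, 0, 0.1, 0, 0, 0, 1],
    [0, 0, 0.05, 0, 0, 0, 1],
    [0, 0, 0.05, 0, 0, 0, 1],
    [0, 0, 0, 0, 0, 0, 1],
    [0, 0, 0, 0, 0, 0, 1]
  ]
}}

```text
clock: 7.9
position: [0.5164, 0.0551, 0.062]
ee_rot: [0.0, -0.026, 1.0, 0.0]
contact_force: [-2.5, 0.4, 6.1]
width: 0.0133
gripper_force: 30.7
```

Call:
{"api": "servo_tool", "payload": {
  "increments": [
    [0, 0, -0.12, 0, 0, 0, 1],
    [0, 0, 0, 0, 0, 0, 1],
    [-0.3, 0, 0, 0, 0, 0, 1],
    [-0.5, 0, 0, 0, 0, 0, 1],
    [-0.5, 0, 0, 0, 0, 0, 1]
  ]
}}

```text
clock: 8.4
position: [0.5299, 0.0558, 0.0623]
ee_rot: [0.0, -0.026, 1.0, 0.0]
contact_force: [0.1, 0.7, -0.7]
width: 0.0134
gripper_force: 29.9
```

```bash
python3 st.py
```

```text
8.4 stand xy [-113.2    0.2] z 62.34 yaw 3.01 zaxis [ 3.e-04  1.e-04 -1.e+00] [ 0.15  0.7  -0.73] [-0.    0.04 -0.  ] 29.863798320293427 0.013354271205422577
```

Call:
{"api": "servo_tool", "payload": {
  "increments": [
    [-0.7, 0, 0, 0, 0, 0, 1],
    [-0.7, 0, 0, 0, 0, 0, 1],
    [-0.7, 0, 0, 0, 0, 0, 1],
    [-0.7, 0, 0, 0, 0, 0, 1],
    [-0.6, 0, 0, 0, 0, 0, 1]
  ]
}}

```text
clock: 8.9
position: [0.564, 0.0576, 0.0624]
ee_rot: [0.0, -0.026, 1.0, 0.0]
contact_force: [-0.5, -0.6, -1.8]
width: 0.0132
gripper_force: 29.9
```

Call:
{"api": "servo_tool", "payload": {
  "increments": [
    [0, 0, 0.04, 0, 0, 0, 1],
    [0, 0, 0.03, 0, 0, 0, 1],
    [0, 0, 0, 0, 0, 0, 1],
    [0, 0, 0, 0, 0, 0, 1],
    [0, 0, 0, 0, 0, 0, 1]
  ]
}}

```text
clock: 9.4
position: [0.5632, 0.0576, 0.062]
ee_rot: [0.0, -0.026, 1.0, 0.0]
contact_force: [1.2, 0.5, 1.1]
width: 0.0134
gripper_force: 30.0
```

```bash
python3 st.py
python3 - <<'E'
from h import *
a,c=snap("scene"); cv2.imwrite("pics/s2.png",cv2.resize(a[200:300,240:370],None,fx=6,fy=6,interpolation=cv2.INTER_CUBIC)[:,:,::-1])
for p in [(.03,0,.052),(-.11,-.03,.05),(.04,-.03,.05)]:
    t=.0505; w=[.6429+p[0]*np.cos(t)-p[1]*np.sin(t),.0614+p[0]*np.sin(t)+p[1]*np.cos(t),p[2]]; print(p,(proj(c,w)-[240,200])*6)
E
```

```text
9.4 stand xy [-79.8   0.2] z 62.05 yaw 3.01 zaxis [ 6.e-04  1.e-04 -1.e+00] [1.15 0.5  1.07] [ 0.02 -0.2   0.03] 30.044437050819397 0.013408577125070473
(0.03, 0, 0.052) [268.54089754 381.05000746]
(-0.11, -0.03, 0.05) [484.4144097  184.17178546]
(0.04, -0.03, 0.05) [214.29984487 346.05661021]
```

View pics/s2.png

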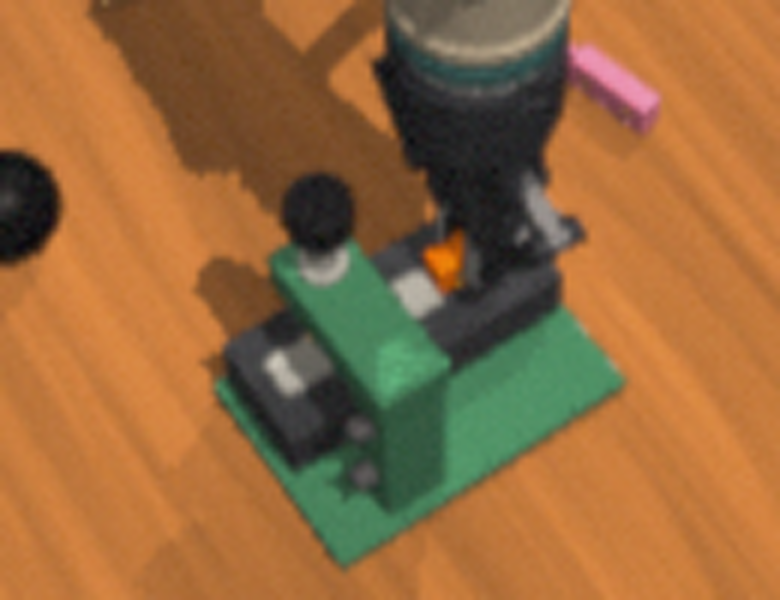

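The scene crop shows the blade lying under the arm, with its tip emerging past the foot at crop (278,378). That is about 28 mm past the axis. I'll add a few mm, then let go.

Call:
{"api": "servo_tool", "payload": {
  "increments": [
    [-0.2, 0, 0, 0, 0, 0, 1],
    [-0.25, 0, 0, 0, 0, 0, 1],
    [0, 0, 0, 0, 0, 0, 1],
    [0, 0, 0, 0, 0, 0, 0.3],
    [0, 0, 0, 0, 0, 0, 0]
  ]
}}

```text
clock: 9.95
position: [0.5679, 0.0579, 0.0616]
ee_rot: [0.0, -0.026, 1.0, 0.0]
contact_force: [0.8, -0.0, -0.3]
width: 0.0417
gripper_force: 0.0
```

Call:
{"api": "servo_tool", "payload": {
  "increments": [
    [0, 0, 0, 0, 0, 0, 0],
    [0, 0, -1, 0, 0, 0, 0],
    [0, 0, -3, 0, 0, 0, 0],
    [0, 0, -4.5, 0, 0, 0, 1],
    [0, 0, -4.5, 0, 0, 0, 1]
  ]
}}

```text
clock: 10.45
position: [0.5673, 0.0579, 0.1934]
ee_rot: [-0.0, -0.026, 1.0, 0.0]
contact_force: [1.5, 0.3, 0.0]
width: 0.0147
gripper_force: 0.0
```

```bash
python3 st.py
```

```text
10.45 stand xy [-75.7   0.3] z 193.36 yaw 3.01 zaxis [-9.e-04  2.e-04 -1.e+00] [1.52 0.28 0.04] [ 0.02 -0.01  0.06] 0.0 0.014740013559335593
```

Call:
{"api": "servo_tool", "payload": {
  "increments": [
    [-1.5, 0, -0.2, 0, 0, 0, 1],
    [-2.5, 0, 0, 0, 0, 0, 1],
    [-2.5, 0, 0, 0, 0, 0, 1],
    [-1.1, 0, 0, 0, 0, 0, 1],
    [0, 0, 0, 0, 0, 0, 1]
  ]
}}

```text
clock: 10.95
position: [0.6445, 0.0618, 0.1936]
ee_rot: [0.0, -0.026, 1.0, 0.0]
contact_force: [-1.4, -1.2, -1.1]
width: -0.0001
gripper_force: 0.0
```

Call:
{"api": "servo_tool", "payload": {
  "increments": [
    [0, 0, 0, 0, 0, 0, 1],
    [0, 0, 0.3, 0, 0, 0, 1],
    [0, 0, 0.3, 0, 0, 0, 1],
    [0, 0, 0.2, 0, 0, 0, 1],
    [0, 0, 0, 0, 0, 0, 1]
  ]
}}

```text
clock: 11.45
position: [0.6429, 0.0618, 0.1854]
ee_rot: [-0.001, -0.026, 1.0, 0.0]
contact_force: [0.1, -0.8, -0.1]
width: 0.0001
gripper_force: 0.0
```

```bash
python3 st.py
```

```text
11.45 stand xy [0.  0.4] z 185.4 yaw 3.01 zaxis [-1.e-03  1.e-04 -1.e+00] [ 0.1  -0.8  -0.11] [ 0.   -0.05  0.01] 0.0 0.00013724837762391407
```

Call:
{"api": "servo_tool", "payload": {
  "increments": [
    [0, 0, 0.1, 0, 0, 0, 1],
    [0, 0, 0.1, 0, 0, 0, 1],
    [0, 0, 0.1, 0, 0, 0, 1],
    [0, 0, 0, 0, 0, 0, 1],
    [0, 0, 0, 0, 0, 0, 1]
  ]
}}

```text
clock: 11.95
position: [0.6436, 0.0618, 0.1828]
ee_rot: [0.0, -0.026, 1.0, 0.0]
contact_force: [0.2, 0.5, -0.7]
width: 0.0002
gripper_force: 0.0
```

Call:
{"api": "servo_tool", "payload": {
  "increments": [
    [0, 0, 0.04, 0, 0, 0, 1],
    [0, 0, 0.04, 0, 0, 0, 1],
    [0, 0, 0.04, 0, 0, 0, 1],
    [0, 0, 0.04, 0, 0, 0, 1],
    [0, 0, 0, 0, 0, 0, 1]
  ]
}}

```text
clock: 12.45
position: [0.6436, 0.0618, 0.1811]
ee_rot: [-0.0, -0.026, 1.0, 0.0]
contact_force: [-0.2, 0.2, 1.0]
width: -0.0002
gripper_force: 0.0
```

Call:
{"api": "servo_tool", "payload": {
  "increments": [
    [0, 0, 0.04, 0, 0, 0, 1],
    [0, 0, 0.04, 0, 0, 0, 1],
    [0, 0, 0.04, 0, 0, 0, 1],
    [0, 0, 0.04, 0, 0, 0, 1],
    [0, 0, 0, 0, 0, 0, 1]
  ]
}}

```text
clock: 12.95
position: [0.6436, 0.0618, 0.181]
ee_rot: [0.001, -0.026, 1.0, 0.0]
contact_force: [-1.8, -0.4, 6.6]
width: 0.0002
gripper_force: 3.2
```

Call:
{"api": "servo_tool", "payload": {
  "increments": [
    [0, 0, 0.03, 0, 0, 0, 1],
    [0, 0, 0.03, 0, 0, 0, 1],
    [0, 0, 0.03, 0, 0, 0, 1],
    [0, 0, 0, 0, 0, 0, 1],
    [0, 0, 0, 0, 0, 0, 1]
  ]
}}

```text
clock: 13.45
position: [0.6437, 0.0618, 0.1803]
ee_rot: [0.001, -0.026, 1.0, -0.0]
contact_force: [-2.8, 0.0, 7.3]
width: -0.0004
gripper_force: 3.7
```

Call:
{"api": "servo_tool", "payload": {
  "increments": [
    [0, 0, 0.03, 0, 0, 0, 1],
    [0, 0, 0.03, 0, 0, 0, 1],
    [0, 0, 0.03, 0, 0, 0, 1],
    [0, 0, 0, 0, 0, 0, 1],
    [0, 0, 0, 0, 0, 0, 1]
  ]
}}

```text
clock: 13.95
position: [0.6436, 0.0618, 0.1794]
ee_rot: [0.001, -0.026, 1.0, -0.0]
contact_force: [-1.7, -0.7, 6.8]
width: -0.0006
gripper_force: 3.7
```

```bash
cat > avg.py <<'E'
from h import *
F=[];Z=[]
for i in range(6):
    s=manip.get_state(); F.append(s["contact_force"]); Z.append(s["position"][2]); optics.get_image("top")
print(s["clock"],"F",np.mean(F,0).round(2),"sd",np.std(F,0).round(2),"z",np.round(np.array(Z)*1000,2))
E
python3 avg.py
```

```text
14.2 F [-2.24 -0.09  7.58] sd [0.59 0.48 0.47] z [179.4  179.41 179.42 179.43 179.39 179.42]
```

Call:
{"api": "servo_tool", "payload": {
  "increments": [
    [0, 0, 0.03, 0, 0, 0, 1],
    [0, 0, 0.03, 0, 0, 0, 1],
    [0, 0, 0.03, 0, 0, 0, 1],
    [0, 0, 0.03, 0, 0, 0, 1],
    [0, 0, 0, 0, 0, 0, 1]
  ]
}}

```text
clock: 14.75
position: [0.6436, 0.0618, 0.1782]
ee_rot: [0.001, -0.026, 1.0, -0.0]
contact_force: [-2.0, -0.1, 7.2]
width: 0.0002
gripper_force: 3.7
```

Call:
{"api": "servo_tool", "payload": {
  "increments": [
    [0, 0, 0.03, 0, 0, 0, 1],
    [0, 0, 0.03, 0, 0, 0, 1],
    [0, 0, 0.03, 0, 0, 0, 1],
    [0, 0, 0.03, 0, 0, 0, 1],
    [0, 0, 0, 0, 0, 0, 1]
  ]
}}

```text
clock: 15.25
position: [0.6436, 0.0618, 0.177]
ee_rot: [0.001, -0.026, 1.0, -0.0]
contact_force: [-2.3, 0.2, 6.6]
width: -0.0001
gripper_force: 3.7
```

Call:
{"api": "servo_tool", "payload": {
  "increments": [
    [0, 0, 0.03, 0, 0, 0, 1],
    [0, 0, 0.03, 0, 0, 0, 1],
    [0, 0, 0.03, 0, 0, 0, 1],
    [0, 0, 0.03, 0, 0, 0, 1],
    [0, 0, 0.03, 0, 0, 0, 1]
  ]
}}

```text
clock: 15.75
position: [0.6437, 0.0618, 0.1755]
ee_rot: [0.001, -0.026, 1.0, -0.0]
contact_force: [-2.1, -0.9, 7.7]
width: -0.0002
gripper_force: 3.9
```

Call:
{"api": "servo_tool", "payload": {
  "increments": [
    [0, 0, 0.03, 0, 0, 0, 1],
    [0, 0, 0.03, 0, 0, 0, 1],
    [0, 0, 0.03, 0, 0, 0, 1],
    [0, 0, 0.03, 0, 0, 0, 1],
    [0, 0, 0, 0, 0, 0, 1]
  ]
}}

```text
clock: 16.25
position: [0.6436, 0.0618, 0.1743]
ee_rot: [0.001, -0.026, 1.0, 0.0]
contact_force: [-2.6, -0.2, 7.9]
width: -0.0001
gripper_force: 3.7
```

Call:
{"api": "servo_tool", "payload": {
  "increments": [
    [0, 0, 0.03, 0, 0, 0, 1],
    [0, 0, 0.03, 0, 0, 0, 1],
    [0, 0, 0.03, 0, 0, 0, 1],
    [0, 0, 0.03, 0, 0, 0, 1],
    [0, 0, 0, 0, 0, 0, 1]
  ]
}}

```text
clock: 16.75
position: [0.6436, 0.0618, 0.1731]
ee_rot: [0.001, -0.026, 1.0, -0.0]
contact_force: [-2.4, -0.4, 6.9]
width: -0.0
gripper_force: 3.7
```

Call:
{"api": "servo_tool", "payload": {
  "increments": [
    [0, 0, 0.03, 0, 0, 0, 1],
    [0, 0, 0.03, 0, 0, 0, 1],
    [0, 0, 0.03, 0, 0, 0, 1],
    [0, 0, 0.03, 0, 0, 0, 1],
    [0, 0, 0, 0, 0, 0, 1]
  ]
}}

```text
clock: 17.25
position: [0.6437, 0.0618, 0.1719]
ee_rot: [0.001, -0.026, 1.0, -0.0]
contact_force: [-2.5, -0.1, 7.2]
width: 0.0001
gripper_force: 3.7
```

Call:
{"api": "servo_tool", "payload": {
  "increments": [
    [0, 0, 0.03, 0, 0, 0, 1],
    [0, 0, 0.03, 0, 0, 0, 1],
    [0, 0, 0.03, 0, 0, 0, 1],
    [0, 0, 0.03, 0, 0, 0, 1],
    [0, 0, 0, 0, 0, 0, 1]
  ]
}}

```text
clock: 17.75
position: [0.6436, 0.0618, 0.1709]
ee_rot: [0.001, -0.026, 1.0, -0.0]
contact_force: [-2.9, -0.1, 8.5]
width: -0.0
gripper_force: 4.2
```

Call:
{"api": "servo_tool", "payload": {
  "increments": [
    [0, 0, 0.03, 0, 0, 0, 1],
    [0, 0, 0.03, 0, 0, 0, 1],
    [0, 0, 0.03, 0, 0, 0, 1],
    [0, 0, 0.03, 0, 0, 0, 1],
    [0, 0, 0, 0, 0, 0, 1]
  ]
}}

```text
clock: 18.25
position: [0.6437, 0.0618, 0.1704]
ee_rot: [0.001, -0.026, 1.0, -0.0]
contact_force: [-3.7, -0.9, 11.5]
width: -0.0002
gripper_force: 5.6
```

```bash
python3 avg.py
```

```text
18.5 F [-3.34 -0.38 11.68] sd [0.31 0.48 0.6 ] z [170.44 170.44 170.47 170.44 170.44 170.43]
```

Call:
{"api": "servo_tool", "payload": {
  "increments": [
    [0, 0, -0.1, 0, 0, 0, 1],
    [0, 0, -0.15, 0, 0, 0, 1],
    [0, 0, -0.25, 0, 0, 0, 1],
    [0, 0, -1, 0, 0, 0, 1],
    [0, 0, -2, 0, 0, 0, 1]
  ]
}}

```text
clock: 19.05
position: [0.6426, 0.0618, 0.2017]
ee_rot: [-0.002, -0.026, 1.0, 0.0]
contact_force: [0.8, -0.1, 0.5]
width: -0.0004
gripper_force: 0.0
```

Call:
{"api": "servo_tool", "payload": {
  "increments": [
    [0.7, 0, -1, 0, 0, 0, 1],
    [2.5, 0, 0, 0, 0, 0, 0],
    [3.0, 0, 0, 0, 0, 0, 0],
    [1.4, 0, 0, 0, 0, 0, 0],
    [0, 0, 0, 0, 0, 0, 0]
  ]
}}

```text
clock: 19.55
position: [0.5654, 0.0579, 0.2135]
ee_rot: [-0.0, -0.026, 1.0, 0.0]
contact_force: [0.7, 0.6, 0.5]
width: 0.0426
gripper_force: 0.0
```

```bash
python3 st.py; python3 look.py w3.png
python3 - <<'E'
from blade import *
im=cv2.imread("pics/w3.png")[:,:,::-1].copy(); c=optics.get_calibration("wrist")
print(orient(im,c,.072,0))
cv2.imwrite("pics/w3c.png",cv2.resize(im[100:400,170:470],(540,540))[:,:,::-1])
E
```

```text
19.55 stand xy [-77.6   0.4] z 213.54 yaw 3.01 zaxis [-9.e-04  1.e-04 -1.e+00] [0.71 0.64 0.5 ] [0.02 0.01 0.01] 0.0 0.042617810905940856
19.55 [0.5654 0.0579 0.2135] [[-0.999, -0.053, -0.001], [-0.053, 0.999, 0.0], [0.001, 0.0, -1.0]] 0.042617810905940856 [0.71 0.64 0.5 ]
(array([318, 158,  17,  59, 886], dtype=int32), ((566.5377197265625, 57.572914123535156), (48.23686981201172, 12.549927711486816), 3.392120599746704))
```

View pics/w3c.png

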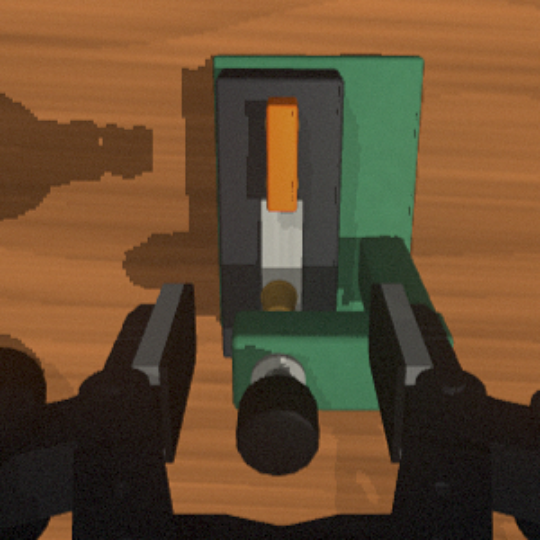

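The wrist crop shows the blade straight in the gap, handle at crop (282,155), with the brass foot resting on it and nothing disturbed.

Call:
{"api": "servo_tool", "payload": {
  "increments": [
    [-0.15, 0, 2, 0, 0, 0, 0],
    [0, 0, 4, 0, 0, 0, 0],
    [0, 0, 4, 0, 0, 0, 0],
    [0, 0, 3, 0, 0, 0, 0],
    [0, 0, 1.5, 0, 0, 0, 0]
  ]
}}

```text
clock: 20.1
position: [0.5687, 0.0579, 0.0648]
ee_rot: [-0.002, -0.026, 1.0, 0.0]
contact_force: [-0.5, 0.4, 0.1]
width: 0.0427
gripper_force: 0.0
```

Call:
{"api": "servo_tool", "payload": {
  "increments": [
    [0, 0, 0.6, 0, 0, 0, 0],
    [0, 0, 0, 0, 0, 0, 0],
    [0, 0, 0, 0, 0, 0, 0],
    [0, 0, 0, 0, 0, 0, 0.5],
    [0, 0, 0, 0, 0, 0, 0.5]
  ]
}}

```text
clock: 20.6
position: [0.57, 0.0579, 0.063]
ee_rot: [0.001, -0.026, 1.0, -0.0]
contact_force: [0.7, -0.4, -0.8]
width: 0.0212
gripper_force: 0.0
```

```bash
python3 st.py
```

```text
20.6 stand xy [-72.9   0.2] z 63.04 yaw 3.01 zaxis [ 0.0024  0.     -1.    ] [ 0.7  -0.39 -0.76] [ 0.03 -0.04 -0.04] 0.0 0.021230360587987267
```

Call:
{"api": "servo_tool", "payload": {
  "increments": [
    [0, 0, 0, 0, 0, 0, 1],
    [0, 0, 0, 0, 0, 0, 1],
    [0, 0, 0, 0, 0, 0, 1],
    [0, 0, 0, 0, 0, 0, 1],
    [0, 0, 0, 0, 0, 0, 1]
  ]
}}

```text
clock: 21.1
position: [0.5698, 0.058, 0.0629]
ee_rot: [0.001, -0.026, 1.0, 0.0]
contact_force: [-1.2, 0.4, 6.4]
width: 0.0129
gripper_force: 30.4
```

Call:
{"api": "servo_tool", "payload": {
  "increments": [
    [0.2, 0, 0, 0, 0, 0, 1],
    [0.3, 0, 0, 0, 0, 0, 1],
    [0.3, 0, 0, 0, 0, 0, 1],
    [0.3, 0, 0, 0, 0, 0, 1],
    [0.3, 0, 0, 0, 0, 0, 1]
  ]
}}

```text
clock: 21.6
position: [0.5593, 0.0571, 0.0629]
ee_rot: [0.004, -0.026, 1.0, -0.0]
contact_force: [6.4, 0.9, 1.1]
width: 0.0133
gripper_force: 29.7
```

```bash
python3 st.py
```

```text
21.6 stand xy [-83.7  -0.1] z 62.93 yaw 3.0 zaxis [ 8.9e-03  1.0e-04 -1.0e+00] [6.41 0.89 1.07] [ 0.04 -0.89  0.02] 29.73538041114807 0.013261633337737229
```

Call:
{"api": "servo_tool", "payload": {
  "increments": [
    [0.2, 0, 0, 0, 0, 0, 1],
    [0.2, 0, 0, 0, 0, 0, 1],
    [0.2, 0, 0, 0, 0, 0, 1],
    [0.2, 0, 0, 0, 0, 0, 1],
    [0.2, 0, 0, 0, 0, 0, 1]
  ]
}}

```text
clock: 22.1
position: [0.5493, 0.0565, 0.0629]
ee_rot: [0.004, -0.026, 1.0, -0.0]
contact_force: [6.7, 0.8, 0.4]
width: 0.0132
gripper_force: 29.7
```

Call:
{"api": "servo_tool", "payload": {
  "increments": [
    [0.2, 0, 0, 0, 0, 0, 1],
    [0.2, 0, 0, 0, 0, 0, 1],
    [0.2, 0, 0, 0, 0, 0, 1],
    [0.2, 0, 0, 0, 0, 0, 1],
    [0.2, 0, 0, 0, 0, 0, 1]
  ]
}}

```text
clock: 22.6
position: [0.5393, 0.056, 0.0629]
ee_rot: [0.004, -0.026, 1.0, -0.0]
contact_force: [6.8, 1.2, 2.0]
width: 0.0136
gripper_force: 29.7
```

Call:
{"api": "servo_tool", "payload": {
  "increments": [
    [0.2, 0, 0, 0, 0, 0, 1],
    [0.2, 0, 0, 0, 0, 0, 1],
    [0.2, 0, 0, 0, 0, 0, 1],
    [0.3, 0, 0, 0, 0, 0, 1],
    [0.3, 0, 0, 0, 0, 0, 1]
  ]
}}

```text
clock: 23.1
position: [0.5266, 0.0553, 0.0628]
ee_rot: [0.004, -0.026, 1.0, -0.0]
contact_force: [2.1, 0.0, 3.3]
width: 0.0132
gripper_force: 30.2
```

```bash
python3 st.py
```

```text
23.1 stand xy [-116.5   -0.2] z 62.81 yaw 3.0 zaxis [ 7.e-03 -1.e-04 -1.e+00] [2.09 0.01 3.27] [ 0.09 -0.71 -0.01] 30.21916687488556 0.013190669984451064
```

Call:
{"api": "servo_tool", "payload": {
  "increments": [
    [0.5, 0, 0, 0, 0, 0, 1],
    [1, 0, -0.2, 0, 0, 0, 1],
    [1.5, 0, -1, 0, 0, 0, 1],
    [2, 0, -2, 0, 0, 0, 1],
    [1, 0, -3, 0, 0, 0, 1]
  ]
}}

```text
clock: 23.6
position: [0.4563, 0.0525, 0.1217]
ee_rot: [-0.006, -0.026, 1.0, 0.0]
contact_force: [0.6, 0.5, -0.8]
width: 0.0135
gripper_force: 29.5
```

Call:
{"api": "servo_tool", "payload": {
  "increments": [
    [0, -3, 0, 0, 0, 0, 1],
    [0, -4, 0, 0, 0, 0, 1],
    [0, -4.5, 0, 0, 0, 0, 1],
    [0, -4.5, 0, 0, 0, 0, 1],
    [0, -4.5, 0, 0, 0, 0, 1]
  ]
}}

```text
clock: 24.1
position: [0.4708, -0.1525, 0.1228]
ee_rot: [-0.003, -0.026, 1.0, 0.001]
contact_force: [0.7, 0.8, -0.8]
width: 0.0135
gripper_force: 29.6
```

Call:
{"api": "servo_tool", "payload": {
  "increments": [
    [-0.4, -3.5, 0, 0, 0, 0, 1],
    [0, -1, 0, 0, 0, 4.9, 1],
    [0, 0, 0, 0, 0, 5, 1],
    [0, 0, 0, 0, 0, 4, 1],
    [0, 0, 0, 0, 0, 0, 1]
  ]
}}

```text
clock: 24.6
position: [0.4776, -0.1958, 0.1226]
ee_rot: [-0.003, 0.095, 0.995, 0.001]
contact_force: [0.1, -0.0, -1.6]
width: 0.0132
gripper_force: 29.6
```

```bash
python3 st.py; python3 -c "
from h import *
print(manip.get_state()['position'])"
```

```text
24.6 stand xy [-178.1 -248.6] z 122.56 yaw -10.91 zaxis [-0.0052  0.0029 -1.    ] [ 0.06 -0.01 -1.57] [ 0.02 -0.    0.05] 29.604928493499756 0.013234068360227771
[ 0.47760288 -0.19583612  0.12256064]
```

Call:
{"api": "servo_tool", "payload": {
  "increments": [
    [-0.6, 0.0, 2, 0, 0, 0, 1],
    [0, 0, 3.5, 0, 0, 0, 1],
    [0, 0, 2.5, 0, 0, 0, 1],
    [0, 0, 1.4, 0, 0, 0, 1],
    [0, 0, 0.5, 0, 0, 0, 1]
  ]
}}

```text
clock: 25.1
position: [0.4835, -0.1964, 0.0227]
ee_rot: [-0.003, 0.094, 0.996, 0.001]
contact_force: [-0.5, 0.0, -0.8]
width: 0.0129
gripper_force: 29.6
```

Call:
{"api": "servo_tool", "payload": {
  "increments": [
    [0, 0, 0.2, 0, 0, 0, 1],
    [0, 0, 0.15, 0, 0, 0, 1],
    [0, 0, 0, 0, 0, 0, 1],
    [0, 0, 0, 0, 0, 0, 1],
    [0, 0, 0, 0, 0, 0, 1]
  ]
}}

```text
clock: 25.6
position: [0.4867, -0.1984, 0.022]
ee_rot: [0.001, 0.095, 0.995, -0.0]
contact_force: [-0.8, -0.8, -1.9]
width: 0.0133
gripper_force: 29.6
```

Call:
{"api": "servo_tool", "payload": {
  "increments": [
    [0, 0, 0.1, 0, 0, 0, 1],
    [0, 0, 0.1, 0, 0, 0, 1],
    [0, 0, 0.1, 0, 0, 0, 1],
    [0, 0, 0, 0, 0, 0, 1],
    [0, 0, 0, 0, 0, 0, 1]
  ]
}}

```text
clock: 26.1
position: [0.4864, -0.1983, 0.0194]
ee_rot: [0.0, 0.095, 0.995, -0.0]
contact_force: [-2.0, 0.5, 7.2]
width: 0.0131
gripper_force: 30.7
```

Call:
{"api": "servo_tool", "payload": {
  "increments": [
    [0, 0, 0.05, 0, 0, 0, 1],
    [0, 0, 0.05, 0, 0, 0, 1],
    [0, 0, 0, 0, 0, 0, 1],
    [0, 0, 0, 0, 0, 0, 1],
    [0, 0, 0, 0, 0, 0, 1]
  ]
}}

```text
clock: 26.6
position: [0.4864, -0.1983, 0.0194]
ee_rot: [0.0, 0.095, 0.995, -0.0]
contact_force: [-3.5, 1.5, 15.2]
width: 0.0128
gripper_force: 31.8
```

On the cork. Release gently and back off.

Call:
{"api": "servo_tool", "payload": {
  "increments": [
    [0, 0, -0.15, 0, 0, 0, 1],
    [0, 0, 0, 0, 0, 0, 1],
    [0, 0, 0, 0, 0, 0, 0.4],
    [0, 0, 0, 0, 0, 0, 0],
    [0, 0, 0, 0, 0, 0, 0]
  ]
}}

```text
clock: 27.1
position: [0.4863, -0.1982, 0.0185]
ee_rot: [-0.0, 0.095, 0.995, 0.0]
contact_force: [0.0, 0.2, 0.9]
width: 0.0429
gripper_force: 0.0
```

Call:
{"api": "servo_tool", "payload": {
  "increments": [
    [0, 0, -1, 0, 0, 0, 0],
    [0, 0, -3, 0, 0, 0, 0],
    [0, 0, -4.5, 0, 0, 0, 0],
    [0, 0, -4.5, 0, 0, 0, 0],
    [0, 0, -4.5, 0, 0, 0, 0]
  ]
}}

```text
clock: 27.6
position: [0.486, -0.1981, 0.1962]
ee_rot: [0.0, 0.095, 0.995, -0.0]
contact_force: [0.9, 0.4, 0.3]
width: 0.0428
gripper_force: 0.0
```

Call:
{"api": "servo_tool", "payload": {
  "increments": [
    [0, 0, 0, 0, 0, 0, 0],
    [0, 0, 0, 0, 0, 0, 0],
    [0, 0, 0, 0, 0, 0, 0],
    [0, 0, 0, 0, 0, 0, 0],
    [0, 0, 0, 0, 0, 0, 0]
  ]
}}

```text
clock: 28.1
position: [0.4856, -0.1978, 0.1925]
ee_rot: [-0.001, 0.095, 0.995, 0.001]
contact_force: [-0.1, 0.1, -0.9]
width: 0.0427
gripper_force: 0.0
```

```bash
python3 look.py w4.png
```

```text
28.1 [ 0.4856 -0.1978  0.1925] [[-0.982, 0.189, -0.003], [0.189, 0.982, 0.002], [0.003, 0.001, -1.0]] 0.0427112959425338 [-0.07  0.11 -0.92]
```

View pics/w4.png

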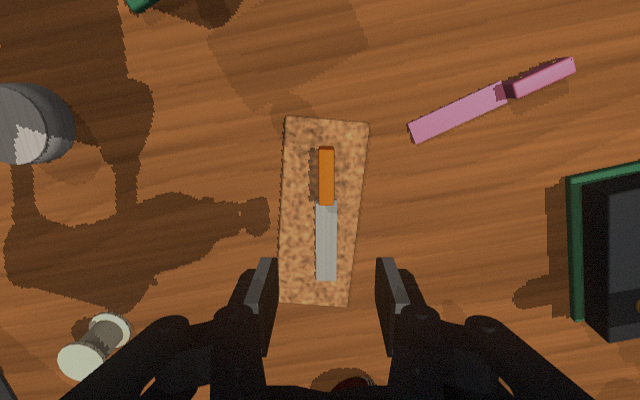

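The blade lies flat on the mat, handle at (326,176) and tip at (326,280), well within the cork at (285–368, 117–305). I'm handing it in.

```bash
python3 -c "
from rig import manip
print(manip.sign_off())"
```

```text
the job is handed in; nothing more can be done
None
```

The job is handed in, with no verdict returned: the guide was set to about 4.3 N of nip (estimated from the push force), the blade drew out at about 6 to 7 N, a little over the 5 N target, and it now lies flat on its cork mat with the guide left as set.

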